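# Dock the lantern and hold the tester on its charge contact

## Robot

A 6-joint arm with a two-finger parallel gripper is mounted at the origin on the work surface. World frame = base frame: x ahead of the robot, y to its left, z up, the work surface at z = 0. Lengths are in m, angles in degrees, forces in N, time in s.
With the tool pointing down it reaches from about 0.25 to 0.725 m from the base axis. Payload 9.7 kg.
Tool frame: the origin (TCP) lies on the mounting face of the last link; the fingertips stand 173 mm ahead of it and the grasp point (between the pads) lies 155 mm ahead of it; z points along the fingers, y is the line along which they close (so a half turn about z gives the same grasp; the last joint's range is limited). The gripper opens to 85 mm and grips with 20 to 120 N. Pads are 22 mm wide; open, the fingers measure 114 mm over their backs; the gripper's body (76 mm by 85 mm) begins 54 mm behind the grasp point. The pads swing forward as they close: fully open they stand 13 mm farther back than shut.
Start: joints at [-73.052, 4.979, 10.078, 95.1, 0, 90], TCP at [0.16, -0.526, 0.405] pointing down, gripper open.
Joint ranges: [-179.16, 179.16], [-48.56, 103.87], [-65.8, 70.77], [-126.05, 130.52], [-82.76, 87.17], [-180, 180]. Speed limits (degrees/s): [127.2, 127.2, 147.25, 180, 180, 180].

## Interface

Orientations are given as [roll, pitch, yaw] about the fixed x, y, z axes, in that order (R = Rz(yaw) Ry(pitch) Rx(roll)).
In Python, from workcell import bot, camera, camera_model, outline_of, pinpoint gives the robot as it stands.
- The arm moves only by the tool move_arm, never from a script. Its arguments are lists of equal length, an entry for each row: "jaw": the closure, from 0 (fully open) to 1 (shut); "delta_pos": the shift along the world's x, y, z in m, a list of three; "yaw": the turn about the world's z in rad. In form: {"jaw": [jaw, ...], "delta_pos": [[dx, dy, dz], ...], "yaw": [yaw, ...]}. A call has 1 to 10 rows; each row shifts and turns the commanded pose from where the row before left it; what a row does not reach is not made up. A row lasts 1/12 s, in which the tool goes at most 41.7 mm and 7.16 degrees, less where a joint would pass 70% of its speed; a pose out of reach is approached as far as the arm can. A call with a gripper value outside its range is refused whole. The fingers move at their own pace and stop on an object; "force" is the grip in N (left out, the last holds). Time passes only in rows, so rows that do not move let the fingers close. It gives the time, the measured TCP pose, the force, the opening and the grip force at its end, in the units of the state.
- bot.get_obs(): the state, without advancing time (a new reading comes with each control period).
- camera(name): name is "scene" or "top" or "wrist"; returns the picture (420x560x3 uint8, red, green, blue); there is no depth.
- camera_model(name): a dict with "fx", "fy", "cx", "cy" (pixels), "k1" (the pictures are not rectified: a ray, as slopes to the right and down, at radius r is drawn at 1 + k1 r^2 times it, then the intrinsics apply), "R" (3x3) and "t" (3): a world point X has camera coordinates R X + t. Camera axes: x right, y down, z forward; pixel columns grow to the right and rows downward; lengths in m; the calibration is good to about 2 mm. A picture is of the moment at which its call begins: read the wrist's pose just before it. camera_model takes no time and is no camera call; for the wrist camera it gives the pose at the moment of the call.
- bot.job_done(): hands the job in; it is judged then, once.
Trained networks look in the newest picture that a camera, given by its name, has taken for a name from the list of things; names that differ only in an ending like _2 or _b are one class to them, and where a whole thing is asked for, a point or a joint stands for the part that bears it (a point fixed in the world has none). Each returns a list of dicts, best first, with "confidence" (0 to 1); they miss things now and then, are a little off and sometimes report something else, mostly with a low value. They report only what shows in the picture. A call takes as long as a camera call. They do not tell look-alikes from the thing itself.
- outline_of(camera, thing): "mask" (420x560 bool, what is visible of it) and "xy" ([column, row] in pixels, amid what is visible of it).
- pinpoint(camera, thing): "xy" ([column, row] in pixels: a listed point, or the origin of a listed thing).
The state is a dict: "time": time; "q": joint angles; "qd": joint speeds; "joint_efforts": joint torques, N m; "ee_pos": TCP position; "tcp_rot": TCP orientation; "wrist_force": force on the tool from outside, world axes, zero at the start; "torque": the same for the moment, N m; "opening": finger opening in m; "grasp_force": force on a finger pad.
Only numpy, scipy, OpenCV 4.12 (cv2) and the standard library are available. Lean on these libraries where they do the work, as an engineer would, in place of code of your own. Each camera call takes 0.05 s, during which the arm holds its last target. There are 200 camera calls.

## Task

Set the white lantern on its grey charging dock so that both pegs enter its base and it sits fully down, and let go of it. Then take the orange pen tester out of its block and hold its tip on the red spot of the dock's brass test contact, the pen square to the contact's sloped face, pressing gently so that the sprung contact is about half way in. Finish while still holding the tester there, and leave the bowl, cup and torch alone.

Things in the scene. Friction and masses are not known exactly. Their poses are not given: they have to be found in the camera images.
- lantern: white plastic camping lantern, 184 mm tall, 0.35 kg, loose, standing upright. Origin: centre of its underside; z up. Its foot is a block 68 (x) x 104 (y) x 28 mm with two round holes in the underside, 14 mm wide and 20 mm deep, at y = -33 and +33 mm, x = 0. It fits the dock either way round (half a turn). On top is a rigid grey handle bar along its y axis
- lantern_handle (a point): centre of the lantern's handle bar, 176 mm above its underside; the bar is 14 mm thick (x), 74 mm long (y), 16 mm tall (z), with 28 mm of free space between it and the lantern's cap; the axes are the lantern's
- dock: grey charging dock, fixed: slab 220 (x) x 116 (y) x 20 mm, origin at the centre of its underside on the work surface, z up. Lantern seat on its +x half, black sloped nose with the brass contact on its -x half (towards the robot)
- dock_seat (a point): where the centre of the lantern's underside goes: on the slab's top, 20 mm above the work surface, at x = +55 mm of the dock. Two steel pegs, 10 mm across and 14 mm tall with tapered ends, stand on the slab's top at y = -33 and +33 mm from this point; the axes are the dock's, so the lantern's y axis lines up with this y axis
- contact (a joint): how far the sprung brass test contact is pressed in (m): 0 free, 0.015 at its stop, about half way is 0.0075. Spring 300 N/m with 0.3 N preload: about 2.5 N half way, 4.8 N at the stop. It springs back when let go
- contact_spot (a point): centre of the red spot (12 mm across) on the end face of the brass contact, a disc 28 mm across that stands 20 mm proud of the dock's nose when free; 67 mm to -x and about 64 mm above the dock's origin. z is the outward normal of the face, 0.35 rad (20 degrees) from vertical, leaning to the dock's -x; y is the dock's y. It moves in along -z with the contact
- tester: pen tester, 128 mm long, 80 g, loose, standing upright tip down in its block. Origin at the tip end, z along the pen from tip to top. From the tip: steel probe 8 mm across, 40 mm long (end 5 mm across); black square collar 32 x 32 x 8 mm; orange square handle 24 x 24 mm from 48 to 128 mm, its faces square to x and y. The collar rests on the block's top
- tester_tip (a point): the end of the tester's steel probe (same point and axes as the tester's origin)
- holder: wooden block 80 x 80 x 50 mm, fixed, origin at the centre of its underside; the tester's probe stands in a 14 mm wide vertical hole at its centre, going 40 mm deep
- bowl: stainless steel bowl, 140 mm across, 55 mm tall, loose, leave alone; origin at the centre of its underside
- cup: upturned white ceramic cup, 80 mm across, 85 mm tall, with a handle to its +y, loose, leave alone; origin at the centre of the rim it stands on
- torch: yellow plastic torch lying on its side along its x axis, about 175 mm long, 46 mm tall, loose, leave alone; origin under its middle
Mind the look-alikes: they are no part of the job. Leave any purple look-alike of the lantern alone. Of the things shaped like the holder, the wooden one is meant.

How it is judged:
By the outcome, as a careful person would: the job done as asked, in the order asked, and still so for the second after the job is handed in, while the arm keeps its last pose, push and grip.
It also fails if it takes over 51 s, if anything falls off the work surface, if the arm or the gripper's body presses on something with over 40 N, if the wrist force passes 120 N, or if a joint passes its speed limit or range.

## Working session

There is one attempt and no reset: what is moved stays moved. The work goes in short steps, Python scripts to look and compute and a tool call to move; the robot and the scene stay as the last step left them, time stands still between calls to the robot, and variables do not carry over. Pictures are saved under pics/ and viewed, at most 10 in all, crops included, and the job is handed in when it is done.

Besides the shell and the picture viewer there is one more tool, called after ">>>" as a command line: name --pt "numbers of a row" for each row, then --argument value for the rest. move_arm: Moves the arm, as the interface text tells. Its arguments: {"type":"object","properties":{"jaw":{"type":"array"},"delta_pos":{"type":"array"},"yaw":{"type":"array"},"force":{"type":"number"}},"required":["jaw","delta_pos","yaw"]}

```bash
ls; mkdir -p pics; cat > h.py <<'E'
import numpy as np, cv2
from workcell import bot, camera, camera_model, outline_of, pinpoint
def ray(m,xy):
    d=(np.array(xy,float)-[m['cx'],m['cy']])/[m['fx'],m['fy']]
    u=d.copy()
    for _ in range(20): u=d/(1+m['k1']*(u@u))
    R=np.array(m['R']);t=np.array(m['t'])
    v=R.T@np.array([u[0],u[1],1]); return -R.T@t, v/np.linalg.norm(v)
def proj(m,X):
    c=np.array(m['R'])@np.array(X,float)+np.array(m['t']); u=c[:2]/c[2]
    u=u*(1+m['k1']*(u@u)); return u*[m['fx'],m['fy']]+[m['cx'],m['cy']]
def tri(*obs):
    A=np.zeros((3,3));b=np.zeros(3);L=[]
    for m,xy in obs:
        o,d=ray(m,xy);P=np.eye(3)-np.outer(d,d);A+=P;b+=P@o;L.append((o,P))
    X=np.linalg.solve(A,b); return X,[round(1000*np.linalg.norm(P@(X-o)),1) for o,P in L]
def atz(m,xy,z):
    o,d=ray(m,xy); return o+d*(z-o[2])/d[2]
E
python3 - <<'E'
from h import *
s=bot.get_obs();print({k:s[k] for k in('time','ee_pos','tcp_rot','opening')})
ims=[]
for c in('scene','top'):
    im=camera(c);m=camera_model(c)
    ims.append(im); print(c,-np.array(m['R']).T@m['t'])
    for n in('lantern','lantern_handle','dock','dock_seat','contact_spot','tester','tester_tip','holder','bowl','cup','torch'):
        print(n,[(np.round(p['xy'],1).tolist(),round(p['confidence'],2)) for p in pinpoint(c,n)])
    for n in('lantern','tester','holder','dock'):
        print('outl',n,[(np.round(p['xy'],1).tolist(),round(p['confidence'],2)) for p in outline_of(c,n)])
    cv2.imwrite(f'pics/{c}.png',cv2.resize(im,(800,600))[:,:,::-1])
E
```

```text
pics
{'time': 0.0, 'ee_pos': array([ 0.16033528, -0.52613487,  0.40398732]), 'tcp_rot': array([-1.79927565e+02,  2.04372869e-04,  1.69475322e+01]), 'opening': 0.08510807824862407}
scene [ 1.17209564 -0.66965739  1.01719392]
lantern [([260.5, 353.9], 0.68), ([292.4, 206.3], 0.63)]
lantern_handle [([311.2, 83.1], 0.71), ([343.8, 113.9], 0.6)]
dock [([296.4, 207.2], 0.74), ([315.6, 233.0], 0.66)]
dock_seat [([340.3, 237.8], 0.68), ([342.4, 110.6], 0.59)]
contact_spot [([293.3, 207.8], 0.47)]
tester [([187.9, 307.4], 0.78)]
tester_tip [([191.1, 305.8], 0.58)]
holder [([224.4, 254.7], 0.92), ([189.6, 311.0], 0.73)]
bowl [([405.9, 205.7], 0.89), ([339.3, 158.4], 0.58)]
cup [([259.6, 350.6], 0.61)]
torch [([380.8, 286.6], 0.7)]
outl lantern [([342.6, 144.2], 0.91), ([310.6, 118.5], 0.74)]
outl tester [([184.1, 282.7], 0.62)]
outl holder [([191.0, 307.4], 0.75), ([222.3, 248.9], 0.72)]
outl dock [([318.7, 235.6], 0.59)]
top [0.28351467 0.02146369 1.50468389]
lantern [([175.9, 241.3], 0.73), ([397.9, 218.2], 0.66), ([153.1, 291.5], 0.61)]
lantern_handle [([158.8, 228.0], 0.69), ([142.4, 291.7], 0.55)]
dock [([270.4, 191.8], 0.68)]
dock_seat [([265.6, 171.4], 0.71)]
contact_spot [([273.3, 208.2], 0.51)]
tester [([396.5, 216.6], 0.58)]
tester_tip []
holder [([396.8, 216.9], 0.91), ([343.2, 238.1], 0.63)]
bowl [([193.4, 150.3], 0.92)]
cup [([384.2, 149.9], 0.57), ([398.0, 219.3], 0.34)]
torch []
outl lantern [([172.8, 237.7], 0.93), ([151.4, 294.0], 0.74), ([383.4, 147.5], 0.34)]
outl tester [([403.0, 212.9], 0.52)]
outl holder [([344.7, 233.4], 0.76), ([395.5, 219.6], 0.59), ([173.4, 235.8], 0.2)]
outl dock [([269.3, 192.3], 0.61)]
```

View pics/scene.png

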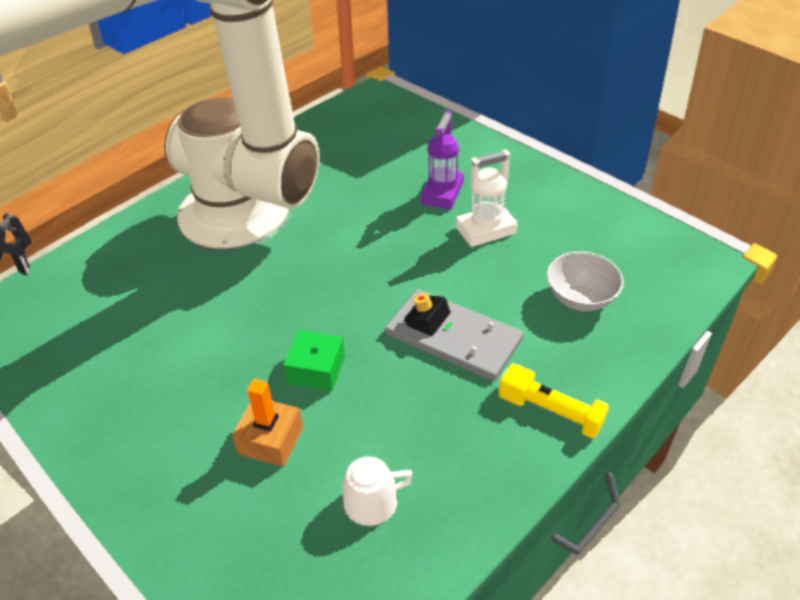

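View pics/top.png

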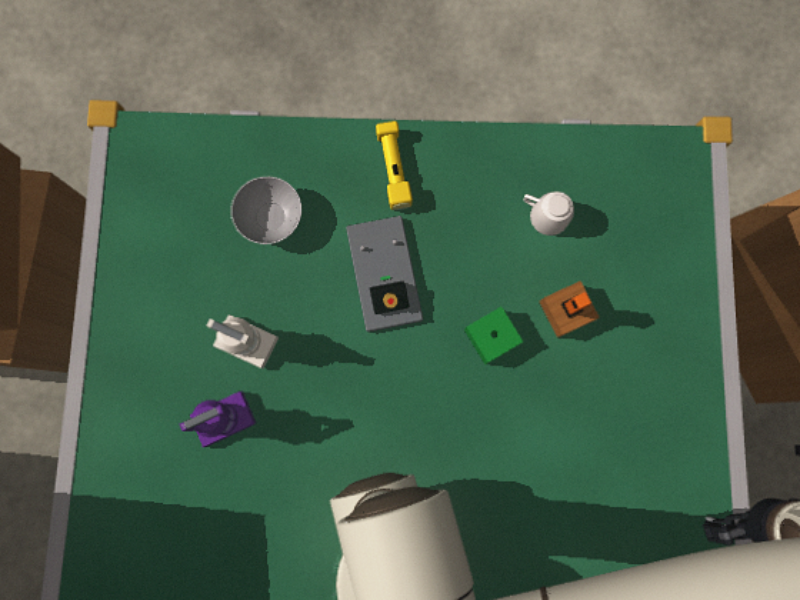

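White lantern at scene (488,205)/800 px and the purple look-alike at (443,170). The wooden holder with the orange tester is at (268,430) and the green look-alike at (315,360). The dock nose is at (425,310). I choose white and wooden.

```bash
python3 - <<'E'
from h import *
a=camera_model('scene');b=camera_model('top')
for n,p,q in [('handle',(343.8,113.9),(158.8,228)),('seat',(340.3,237.8),(265.6,171.4)),('spot',(293.3,207.8),(273.3,208.2)),('spot_eye',(296,208.5),(273,210)),('holder',(189.6,311),(396.8,216.9)),('pegA',(343.5,229.5),(279,169.5)),('pegB',(331.5,246),(255.5,173)),]:
    X,e=tri((a,p),(b,q));print(n,X.round(4),e)
for im,m in((camera('scene'),a),(camera('top'),b)):
    pass
# bars in top at height
im=camera('top');outs={n:[o for o in outline_of('top',n)] for n in('lantern','dock','holder')}
for n in outs:
  for o in outs[n][:2]:
    c,s,ang=cv2.minAreaRect(np.argwhere(o['mask'])[:,::-1].astype(np.float32))
    z={'lantern':.0,'dock':.02,'holder':.05}[n]
    bx=cv2.boxPoints((c,s,ang)); W=[atz(b,p,z)[:2] for p in bx]
    print(n,np.round(o['xy']),np.round(np.mean(W,0),3),[(round(float(np.linalg.norm(W[i+1]-W[i])),3),round(float(np.degrees(np.arctan2(*(W[i+1]-W[i])[::-1]))),1)) for i in(0,1)])
big=cv2.resize(im[195:275,120:200],(600,600),interpolation=cv2.INTER_CUBIC); cv2.imwrite('pics/c1.png',big[:,:,::-1])
E
```

```text
handle [0.4482 0.3149 0.1716] [np.float64(2.6), np.float64(2.6)]
seat [0.6434 0.06   0.0223] [np.float64(5.5), np.float64(5.5)]
spot [0.5234 0.0293 0.0707] [np.float64(1.9), np.float64(1.9)]
spot_eye [0.5226 0.0335 0.0636] [np.float64(2.7), np.float64(2.7)]
holder [ 0.5222 -0.3236 -0.0049] [np.float64(1.8), np.float64(1.8)]
pegA [0.6496 0.0334 0.0745] [np.float64(22.2), np.float64(22.2)]
pegB [ 0.6333  0.0745 -0.0219] [np.float64(16.2), np.float64(16.2)]
lantern [151. 292.] [0.29  0.362] [(0.137, -65.3), (0.081, -153.4)]
lantern [174. 240.] [0.45 0.33] [(0.073, -20.9), (0.142, -113.6)]
dock [169. 235.] [0.448 0.326] [(0.069, -20.0), (0.139, -112.8)]
holder [345. 234.] [ 0.461 -0.168] [(0.086, -58.2), (0.08, -149.6)]
holder [395. 217.] [ 0.516 -0.315] [(0.094, -62.0), (0.081, -154.7)]
```

View pics/c1.png

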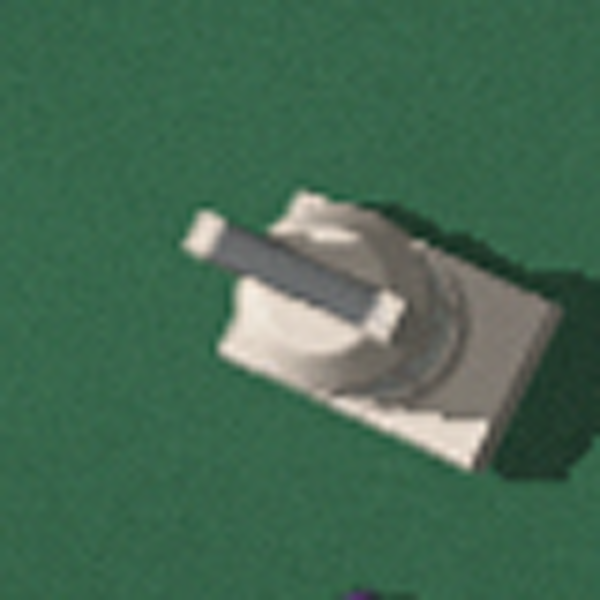

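The crop shows the white lantern with its grey bar, end posts at crop (195,235) and (388,315). That is the thing I want.

```bash
python3 - <<'E'
from h import *
a=camera_model('scene');b=camera_model('top')
p=[atz(b,(120+x/7.5,195+y/7.5),.182) for x,y in((195,235),(388,315))]
print(np.round(p,4),np.mean(p,0).round(4),'bar ang',np.degrees(np.arctan2(*(p[1]-p[0])[1::-1])))
P=[]
for q,t in(((331.5,246),(279,169.5)),((343.5,229.5),(255.5,173))):
    X,e=tri((a,q),(b,t));print(X.round(4),e);P.append(X)
d=P[1]-P[0];print('dock y axis ang',np.degrees(np.arctan2(d[1],d[0])),np.linalg.norm(d),np.mean(P,0))
E
```

```text
[[0.4522 0.3465 0.182 ]
 [0.4269 0.2811 0.182 ]] [0.4395 0.3138 0.182 ] bar ang -111.1296697466462
[0.6481 0.0211 0.0282] [np.float64(4.8), np.float64(4.8)]
[0.6351 0.0867 0.0259] [np.float64(2.8), np.float64(2.8)]
dock y axis ang 101.16839740478358 0.06687566947718106 [0.64160648 0.05388936 0.0270539 ]
```

>>> move_arm --jaw '[0, 0, 0, 0, 0, 0, 0, 0, 0, 0]' --pt "0.03 0.02 0.004" --pt "0.03 0.02 0.004" --pt "0.03 0.02 0.004" --pt "0.03 0.02 0.004" --pt "0.03 0.02 0.004" --pt "0.03 0.02 0.004" --pt "0.03 0.02 0.004" --pt "0.03 0.02 0.004" --pt "0.03 0.02 0.004" --pt "0.03 0.02 0.004" --yaw '[0, 0, 0, 0, 0, 0, 0, 0, 0, 0]' --force 60

```text
time: 2.73
ee_pos: [0.4616, -0.3248, 0.445]
tcp_rot: [180.0, -0.0, 17.0]
wrist_force: [-0.5, -1.3, 0.9]
opening: 0.0857
grasp_force: 0.0
```

```bash
python3 - <<'E'
from h import *
s=bot.get_obs();print(s['time'],s['ee_pos'],s['tcp_rot'],s['q'])
m=camera_model('wrist');print(-np.array(m['R']).T@m['t'],np.array(m['R'])[2])
im=camera('wrist')
for n in('tester','holder','tester_tip','contact_spot'):
    print(n,[(np.round(p['xy'],1).tolist(),round(p['confidence'],2)) for p in pinpoint('wrist',n)])
for n in('tester','holder'):
    for o in outline_of('wrist',n)[:2]:
        print(n,np.round(o['xy']),o['confidence'],[np.round(v,1) for v in cv2.minAreaRect(np.argwhere(o['mask'])[:,::-1].astype(np.float32))])
cv2.imwrite('pics/w1.png',im[:,:,::-1])
E
```

```text
2.7333 [ 0.46157747 -0.32475966  0.4450398 ] [ 1.79983088e+02 -1.25628290e-02  1.69515726e+01] [-3.51296048e+01  8.14148724e+00  1.80771877e+01  9.99146385e+01
 -4.82566865e-04  1.27918824e+02]
[ 0.52306598 -0.30629406  0.41440127] [-0.24628317 -0.07627565 -0.96619182]
tester [([291.3, 124.3], 0.64)]
holder [([160.5, 133.9], 0.93), ([287.7, 124.4], 0.62)]
tester_tip []
contact_spot []
tester [294. 125.] 0.63 [array([293.6, 125.7]), array([34.2, 32.8]), np.float64(82.4)]
holder [150. 133.] 0.87 [array([149.9, 132.7]), array([78.4, 86.5]), np.float64(74.1)]
```

View pics/w1.png

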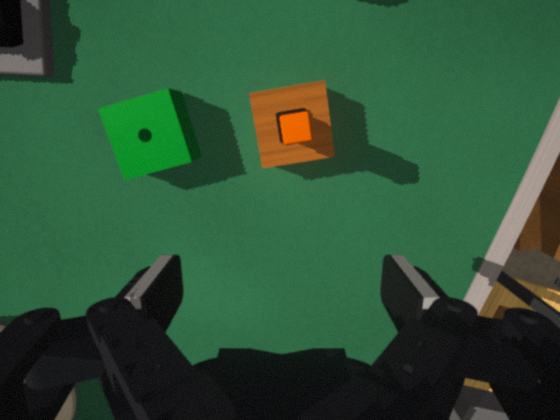

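The wrist picture shows the tester's orange top at (294,126) in the wooden block, with the green look-alike block at (150,133). The dock corner is at top left.

>>> move_arm --jaw '[0, 0, 0, 0, 0, 0, 0, 0, 0, 0]' --pt "0.009 0.03 0" --pt "0.009 0.03 0" --pt "0.009 0.03 0" --pt "0.009 0.03 0" --pt "0.009 0.03 0" --pt "0.009 0.03 0" --pt "0.009 0.03 0" --pt "0.009 0.03 0" --pt "0.009 0.03 0" --pt "0.009 0.03 0" --yaw '[0.09, 0.09, 0.09, 0.09, 0.09, 0.09, 0.09, 0.09, 0.09, 0.09]'

```text
time: 3.92
ee_pos: [0.55, -0.0259, 0.4449]
tcp_rot: [180.0, -0.0, 68.7]
wrist_force: [-0.9, -0.5, -0.1]
opening: 0.0853
grasp_force: 0.0
```

```bash
cat >> h.py <<'E'
def snap(names,outl=(),name=None,cam='wrist'):
    import pickle
    s=bot.get_obs();m=camera_model(cam);im=camera(cam)
    print(round(s['time'],2),np.round(s['ee_pos'],4),np.round(s['tcp_rot'],2))
    for n in names: print(n,[(np.round(p['xy'],1).tolist(),round(p['confidence'],2)) for p in pinpoint(cam,n)[:3]])
    for n in outl:
        for o in outline_of(cam,n)[:2]:
            print('o',n,np.round(o['xy']),round(o['confidence'],2),[np.round(v,1).tolist() for v in cv2.minAreaRect(np.argwhere(o['mask'])[:,::-1].astype(np.float32))])
    if name: cv2.imwrite(f'pics/{name}.png',im[:,:,::-1]); pickle.dump((s,m,im),open(f'pics/{name}.pkl','wb'))
    return s,m,im
E
python3 - <<'E'
from h import *
snap(['dock_seat','contact_spot','dock'],['dock','contact'],'w2')
E
```

```text
3.92 [ 0.55   -0.0259  0.4449] [179.97  -0.    68.65]
dock_seat [([327.9, 73.6], 0.82)]
contact_spot [([236.6, 136.1], 0.69)]
dock [([286.7, 103.9], 0.67), ([466.2, 47.0], 0.41)]
o dock [290.  99.] 0.85 [[289.1, 97.3], [107.9, 199.8], 56.0]
o contact [236. 135.] 0.82 [[237.3, 135.3], [27.6, 31.1], 45.0]
```

View pics/w2.png

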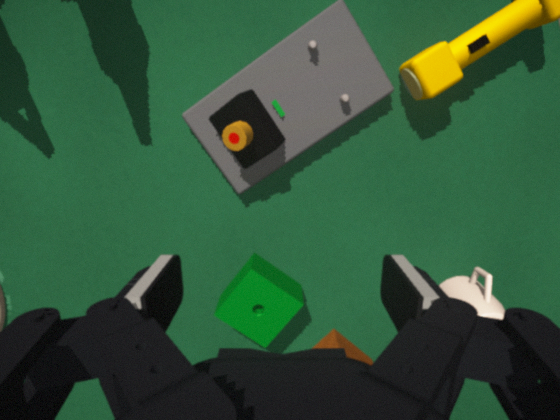

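The dock shows with its peg tops at (313,44) and (346,97) and the red spot at (235,138). The slab corners are at (182,116) and (393,87).

```bash
python3 - <<'E'
from h import *
import pickle
s,m,im=pickle.load(open('pics/w2.pkl','rb'))
g=im.astype(int)
red=(g[...,0]>150)&(g[...,1]<60)&(g[...,2]<60); ys,xs=np.nonzero(red[110:160,210:260]);rs=(xs.mean()+210,ys.mean()+110);print('red',rs,len(xs))
top=camera_model('top');sc=camera_model('scene')
t2=camera('top').astype(int)
r=(t2[...,0]>150)&(t2[...,1]<60)&(t2[...,2]<60);ys,xs=np.nonzero(r[190:230,250:295]);rt=(xs.mean()+250,ys.mean()+190);print('redtop',rt,len(xs))
s2=camera('scene').astype(int)
r=(s2[...,0]>150)&(s2[...,1]<70)&(s2[...,2]<70);ys,xs=np.nonzero(r[195:225,280:310]);rc=(xs.mean()+280,ys.mean()+195);print('redsc',rc,len(xs))
print('spot',tri((m,rs),(top,rt),(sc,rc)))
P=[]
for w,c in(((313,44),(343.5,229.5)),((346,97.5),(331.5,246))):
    print(tri((m,w),(sc,c)));P.append(atz(m,w,.034))
d=P[0]-P[1];c=(P[0]+P[1])/2;print('pegs',np.round(P,4),np.linalg.norm(d),'y ang',np.degrees(np.arctan2(d[1],d[0])),'mid',c.round(4))
gray=(abs(g[...,0]-g[...,1])<14)&(abs(g[...,1]-g[...,2])<14)&(g[...,0]>90)
gray=gray.astype(np.uint8);gray[230:]=0
n,l,st,ce=cv2.connectedComponentsWithStats(gray);k=1+np.argmax(st[1:,4])
r=cv2.minAreaRect(np.argwhere(l==k)[:,::-1].astype(np.float32));B=[atz(m,p,.02)[:2] for p in cv2.boxPoints(r)]
print('slab',np.mean(B,0),[(np.linalg.norm(B[i+1]-B[i]).round(4),np.degrees(np.arctan2(*(B[i+1]-B[i])[::-1])).round(1)) for i in range(3)])
print(np.round(B,3))
E
```

```text
red (np.float64(233.58024691358025), np.float64(137.64197530864197)) 81
redtop (np.float64(nan), np.float64(nan)) 0
redsc (np.float64(294.3333333333333), np.float64(208.33333333333334)) 3
spot (array([nan, nan, nan]), [np.float64(nan), np.float64(nan), np.float64(nan)])
(array([0.63358008, 0.0932767 , 0.02029719]), [np.float64(0.1), np.float64(0.1)])
(array([0.64858392, 0.02720421, 0.02455007]), [np.float64(0.6), np.float64(0.6)])
pegs [[0.6314 0.0911 0.034 ]
 [0.6463 0.027  0.034 ]] 0.06587241204825278 y ang 103.11891776731157 mid [0.6388 0.0591 0.034 ]
slab [0.58522369 0.04973762] [(np.float64(0.2147), np.float64(10.6)), (np.float64(0.1124), np.float64(-73.2)), (np.float64(0.2271), np.float64(-167.3))]
[[ 0.466  0.086]
 [ 0.677  0.126]
 [ 0.71   0.018]
 [ 0.488 -0.032]]<stdin>:8: RuntimeWarning: Mean of empty slice.
  ret = ret.dtype.type(ret / rcount)
```

>>> move_arm --jaw '[0, 0, 0, 0, 0, 0]' --pt "0.014 0.01 -0.028" --pt "0.014 0.01 -0.028" --pt "0.014 0.01 -0.028" --pt "0.014 0.01 -0.028" --pt "0.014 0.01 -0.028" --pt "0 0 0" --yaw '[0, 0, 0, 0, 0, 0]'

```text
time: 4.82
ee_pos: [0.6208, 0.024, 0.2979]
tcp_rot: [-179.6, 0.2, 68.5]
wrist_force: [-0.7, -0.1, -0.8]
opening: 0.0854
grasp_force: 0.0
```

```bash
python3 - <<'E'
from h import *
snap(['dock_seat','contact_spot','dock'],[],'w3')
E
```

```text
4.82 [0.6208 0.024  0.2979] [-1.7958e+02  1.6000e-01  6.8470e+01]
dock_seat [([288.5, 147.0], 0.63)]
contact_spot [([140.5, 257.5], 0.97)]
dock [([230.7, 189.1], 0.66)]
```

View pics/w3.png

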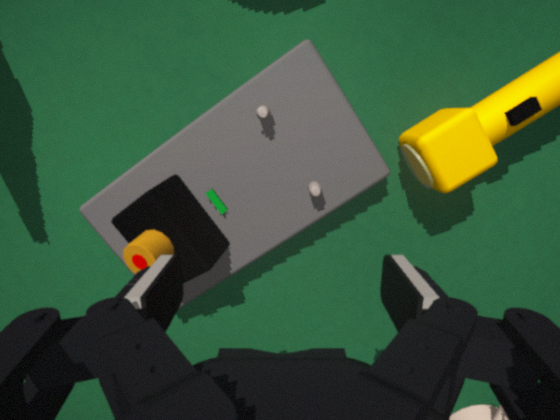

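Closer view: peg tops at about (262,111) and (314,187), slab corners (81,209), (309,40) and (389,171), red spot (139,261).

```bash
python3 - <<'E'
from h import *
import pickle
_,m2,i2=pickle.load(open('pics/w2.pkl','rb'));_,m,im=pickle.load(open('pics/w3.pkl','rb'))
sc=camera_model('scene')
g=im.astype(int);red=(g[...,0]>150)&(g[...,1]<60)&(g[...,2]<60); ys,xs=np.nonzero(red[240:290,110:160]);rs=(xs.mean()+110,ys.mean()+240);print('red',rs,len(xs))
print('spot',tri((m,rs),(m2,(233.6,137.6))),tri((m,rs),(m2,(233.6,137.6)),(sc,(295,208.3))))
def blob(i,c,r):
    x,y=c;w=cv2.cvtColor(i,cv2.COLOR_RGB2GRAY)[y-r:y+r+1,x-r:x+r+1];th=w>155;ys,xs=np.nonzero(th);return xs.mean()+x-r,ys.mean()+y-r
A=blob(im,(262,111),11),blob(im,(314,188),11);B=blob(i2,(313,44),7),blob(i2,(346,98),7);print(A,B)
for a,b in zip(A,B):print(tri((m,a),(m2,b)))
P=[atz(m,a,.032) for a in A];d=P[0]-P[1];print(np.round(P,4),np.linalg.norm(d),np.degrees(np.arctan2(d[1],d[0])),np.mean(P,0))
C=[atz(m,a,.02) for a in((81,209),(309,40),(389,171))];print(np.round(C,4));
e=C[1]-C[0];f=C[1]-C[2];print(np.linalg.norm(e),np.degrees(np.arctan2(e[1],e[0])),np.linalg.norm(f),np.degrees(np.arctan2(f[1],f[0])))
E
```

```text
red (np.float64(139.0), np.float64(261.3355263157895)) 152
spot (array([0.51946593, 0.03206707, 0.06453768]), [np.float64(0.1), np.float64(0.1)]) (array([0.52090822, 0.03268635, 0.06555693]), [np.float64(0.8), np.float64(1.4), np.float64(2.1)])
((np.float64(261.8529411764706), np.float64(110.55882352941177)), (np.float64(314.4142857142857), np.float64(188.31428571428572))) ((np.float64(312.125), np.float64(43.333333333333336)), (np.float64(344.7826086956522), np.float64(96.86956521739131)))
(array([0.63089857, 0.09230058, 0.0328029 ]), [np.float64(0.0), np.float64(0.0)])
(array([0.64566578, 0.02816043, 0.03120641]), [np.float64(0.2), np.float64(0.2)])
[[0.6308 0.0924 0.032 ]
 [0.6455 0.0285 0.032 ]] 0.06554926881724638 102.93510065517154 [0.63816901 0.06042545 0.032     ]
[[0.4697 0.0771 0.02  ]
 [0.6779 0.1244 0.02  ]
 [0.7022 0.0177 0.02  ]]
0.21358315194127533 12.80179110951402 0.10939754031028101 102.84148190558135
```

>>> move_arm --jaw '[0, 0, 0, 0, 0, 0, 0, 0, 0, 0]' --pt "0 0.01 0.035" --pt "-0.02 0.026 0.03" --pt "-0.022 0.028 0.02" --pt "-0.022 0.028 0.02" --pt "-0.022 0.028 0.02" --pt "-0.022 0.028 0.01" --pt "-0.022 0.028 0" --pt "-0.022 0.028 0" --pt "-0.022 0.028 0" --pt "-0.016 0.018 0" --yaw '[0, 0, 0, 0, 0, 0, 0, 0, 0, 0]'

```text
time: 5.85
ee_pos: [0.4294, 0.273, 0.4405]
tcp_rot: [179.9, -0.2, 68.5]
wrist_force: [0.9, 0.0, 0.5]
opening: 0.085
grasp_force: 0.0
```

```bash
python3 - <<'E'
from h import *
snap(['lantern_handle','lantern'],['lantern'],'w4')
E
```

```text
5.85 [0.4294 0.273  0.4405] [179.88  -0.2   68.51]
lantern_handle [([269.2, 152.6], 0.83), ([67.0, 180.5], 0.63)]
lantern [([154.0, 155.8], 0.57)]
o lantern [115. 166.] 0.83 [[106.4, 159.7], [153.1, 120.9], 39.8]
o lantern [275. 138.] 0.73 [[275.0, 147.0], [116.0, 76.0], 90.0]
```

View pics/w4.png

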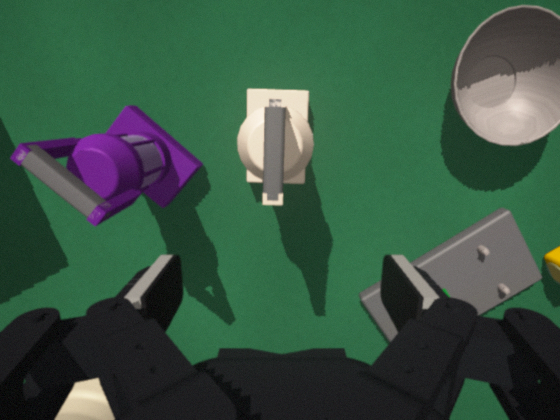

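The grey bar runs from (276,107) to (273,196). The purple handle's near end is at (97,215).

```bash
python3 - <<'E'
from h import *
import pickle
s,m,im=pickle.load(open('pics/w4.pkl','rb'))
top=camera_model('top')
print(tri((m,(276,105)),(top,(146,226.3))),tri((m,(272.5,198)),(top,(171.7,237))))
a,b=[atz(m,p,.184) for p in((276,106),(272.8,197))];d=a-b
print(np.round([a,b],4),np.linalg.norm(d),np.degrees(np.arctan2(d[1],d[0])),(a+b)/2)
q=[atz(m,p,.028) for p in((248,90),(248,182),(308,91),(305,183))];print(np.round(q,4))
for i,j in((1,0),(3,2)):
    d=q[i]-q[j];print(np.degrees(np.arctan2(-d[1],-d[0])))
print('foot c',np.mean(q,0)); print('purple',atz(m,(97,218),.18),atz(m,(107,207),.18))
E
```

```text
(array([0.45140837, 0.34177635, 0.19806298]), [np.float64(1.4), np.float64(1.4)]) (array([0.42700849, 0.28257545, 0.17629525]), [np.float64(0.6), np.float64(0.6)])
[[0.4524 0.341  0.184 ]
 [0.4278 0.2851 0.184 ]] 0.06104031613663571 66.23869160788563 [0.44010672 0.31303444 0.184     ]
[[0.4302 0.3731 0.028 ]
 [0.3907 0.279  0.028 ]
 [0.4908 0.3482 0.028 ]
 [0.4519 0.2536 0.028 ]]
67.20043047277294
67.67185913870514
foot c [0.4409066  0.31349978 0.028     ]
purple [0.30209292 0.31674879 0.18      ] [0.31316275 0.32132935 0.18      ]
```

>>> move_arm --jaw '[0, 0, 0, 0, 0, 0, 0, 0]' --pt "0.005 0.02 0" --pt "0.0055 0.0195 0" --pt "0 0 -0.025" --pt "0 0 -0.025" --pt "0 0 -0.025" --pt "0 0 -0.025" --pt "0 0 -0.009" --pt "0 0 0" --yaw '[-0.01, -0.01, 0, 0, 0, 0, 0, 0]'

```text
time: 6.72
ee_pos: [0.4425, 0.3105, 0.3273]
tcp_rot: [-179.9, 0.1, 67.3]
wrist_force: [-0.1, 0.2, -0.0]
opening: 0.0853
grasp_force: 0.0
```

>>> move_arm --jaw '[0.5, 0.7, 0.85, 0.95, 1, 1, 1, 1, 1, 1]' --pt "0 0 0" --pt "0 0 0" --pt "0 0 0" --pt "0 0 0" --pt "0 0 0" --pt "0 0 0" --pt "0 0 0" --pt "0 0 0" --pt "0 0 0" --pt "0 0 0" --yaw '[0, 0, 0, 0, 0, 0, 0, 0, 0, 0]'

```text
time: 7.55
ee_pos: [0.442, 0.3118, 0.3293]
tcp_rot: [180.0, -0.0, 67.4]
wrist_force: [-1.5, 0.0, 5.9]
opening: 0.0132
grasp_force: 59.8
```

>>> move_arm --jaw '[1, 1, 1, 1, 1, 1, 1, 1, 1, 1]' --pt "0 0 0.01" --pt "0 0 0.02" --pt "0 0 0.02" --pt "0 0 0.015" --pt "0.01 -0.013 0" --pt "0.02 -0.026 0" --pt "0.025 -0.032 0" --pt "0.025 -0.032 0" --pt "0.025 -0.032 0" --pt "0.025 -0.032 0" --yaw '[0, 0, 0, 0, 0.062, 0.062, 0.062, 0.062, 0.062, 0.062]'

```text
time: 8.38
ee_pos: [0.5729, 0.143, 0.3936]
tcp_rot: [-179.9, 0.0, 88.9]
wrist_force: [1.5, 0.8, -3.3]
opening: 0.0131
grasp_force: 58.8
```

>>> move_arm --jaw '[1, 1, 1, 1, 1, 1, 1, 1]' --pt "0.025 -0.032 0" --pt "0.02 -0.026 0" --pt "0.015 -0.019 0" --pt "0.0067 -0.0087 0" --pt "0 0 0" --pt "0 0 0" --pt "0 0 0" --pt "0 0 0" --yaw '[0.062, 0.062, 0.062, 0.062, 0, 0, 0, 0]'

```text
time: 9.05
ee_pos: [0.6383, 0.0599, 0.3939]
tcp_rot: [-180.0, -0.0, 102.9]
wrist_force: [0.0, 0.1, -3.5]
opening: 0.013
grasp_force: 58.8
```

```bash
python3 - <<'E'
from h import *
s,m,im=snap(['lantern','lantern_handle'],['lantern'],'w5')
print(s['opening'],s['wrist_force'])
sc=camera('scene')
cr=cv2.resize(sc[130:280,240:400],(640,600),interpolation=cv2.INTER_CUBIC)
cv2.imwrite('pics/w5s.png',cv2.hconcat([cr,cv2.resize(im,(0,0),fx=0.28,fy=0.28) if 0 else cr[:,:1]])[:,:640,::-1])
E
```

```text
9.05 [0.6383 0.0599 0.3939] [-1.7998e+02 -1.0000e-02  1.0289e+02]
lantern [([280.4, 186.5], 0.75)]
lantern_handle [([279.0, 280.4], 0.97)]
o lantern [283. 216.] 0.93 [[280.5, 241.5], [223.0, 115.0], 90.0]
0.01297488284771429 [ 0.0226774   0.13145463 -3.4957865 ]
```

View pics/w5.png

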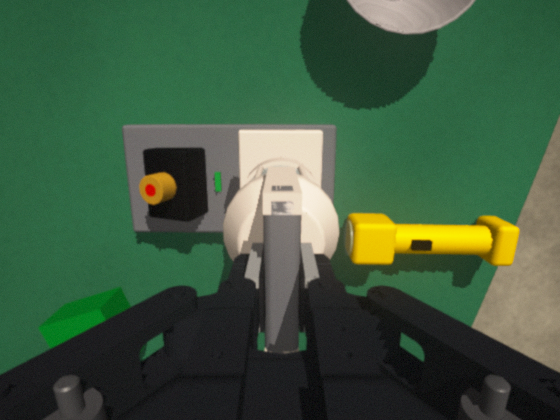

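The lantern hangs straight over the seat. The far edge of its foot runs from (239,130) to (322,130), parallel to the slab edge.

```bash
python3 - <<'E'
from h import *
import pickle
s,m,im=pickle.load(open('pics/w5.pkl','rb'))
u=s['ee_pos'][2]-.3293; yd=np.array([np.cos(np.radians(102.9)),np.sin(np.radians(102.9))]);xd=np.array([yd[1],-yd[0]])
q=[atz(m,p,.028+u)[:2] for p in((239,130),(322,130))];d=q[1]-q[0];print(np.linalg.norm(d),np.degrees(np.arctan2(d[1],d[0])))
c=np.mean(q,0)-.052*yd;print('lantern c',c,'rel TCP x,y',(c-s['ee_pos'][:2])@xd,(c-s['ee_pos'][:2])@yd)
# slab edges
e=[atz(m,p,.02)[:2] for p in((124,125.5),(335,125.5))];d=e[1]-e[0];print('slab',np.linalg.norm(d),np.degrees(np.arctan2(d[1],d[0])),'edge y from seat',(np.mean(e,0)-[.638,.0604])@yd,'x',(np.mean(e,0)-[.638,.0604])@xd)
E
```

```text
0.06590452256303464 12.922462726846508
lantern c [0.63621526 0.06154206] rel TCP x,y -0.0017105770394639458 0.0020901102039420755
slab 0.2133403014425377 12.719968226165642 edge y from seat 0.05540471110905531 x -0.05355497058691912
```

>>> move_arm --jaw '[1, 1, 1, 1, 1, 1, 1]' --pt "0.0007 -0.0009 0" --pt "0 0 -0.012" --pt "0 0 -0.012" --pt "0 0 -0.006" --pt "0 0 -0.003" --pt "0 0 -0.003" --pt "0 0 0" --yaw '[0, 0, 0, 0, 0, 0, 0]'

```text
time: 9.88
ee_pos: [0.6394, 0.0582, 0.3576]
tcp_rot: [-180.0, -0.0, 102.9]
wrist_force: [0.3, -0.0, -3.3]
opening: 0.0131
grasp_force: 58.8
```

>>> move_arm --jaw '[1, 1, 1, 1, 1, 1]' --pt "0 0 -0.003" --pt "0 0 -0.003" --pt "0 0 -0.001" --pt "0 0 -0.001" --pt "0 0 -0.001" --pt "0 0 0" --yaw '[0, 0, 0, 0, 0, 0]'

```text
time: 10.38
ee_pos: [0.6394, 0.0581, 0.3494]
tcp_rot: [180.0, 0.0, 102.9]
wrist_force: [0.1, -1.1, -0.4]
opening: 0.013
grasp_force: 59.3
```

>>> move_arm --jaw '[1, 1]' --pt "0 0 -0.001" --pt "0 0 0" --yaw '[0, 0]'

```text
time: 10.55
ee_pos: [0.6394, 0.0581, 0.3494]
tcp_rot: [179.9, 0.0, 102.9]
wrist_force: [-1.9, -0.8, 5.1]
opening: 0.0132
grasp_force: 60.2
```

>>> move_arm --jaw '[0.6, 0.3, 0, 0, 0, 0, 0, 0, 0, 0]' --pt "0 0 0" --pt "0 0 0" --pt "0 0 0" --pt "0 0 0" --pt "0 0 0" --pt "0 0 0" --pt "0 0 0" --pt "0 0 0.02" --pt "0 0 0.03" --pt "0 0 0.03" --yaw '[0, 0, 0, 0, 0, 0, 0, 0, 0, 0]'

```text
time: 11.38
ee_pos: [0.6392, 0.0582, 0.428]
tcp_rot: [-179.9, -0.0, 102.9]
wrist_force: [0.3, -0.2, 0.2]
opening: 0.0857
grasp_force: 0.0
```

```bash
python3 - <<'E'
from h import *
import pickle
s,m,im=snap(['lantern','lantern_handle'],[],'w6')
_,m1,i1=pickle.load(open('pics/w1.pkl','rb')) if 0 else (0,0,0)
b=camera('top');a=camera('scene')
L=cv2.resize(a[130:280,260:400],(560,600),interpolation=cv2.INTER_CUBIC)
cv2.imwrite('pics/lan.png',L[:,:,::-1])
E
```

```text
11.38 [0.6392 0.0582 0.428 ] [-1.7989e+02 -2.0000e-02  1.0289e+02]
lantern [([279.9, 174.0], 0.9), ([278.6, 219.0], 0.21)]
lantern_handle [([278.7, 219.9], 0.58)]
```

View pics/lan.png

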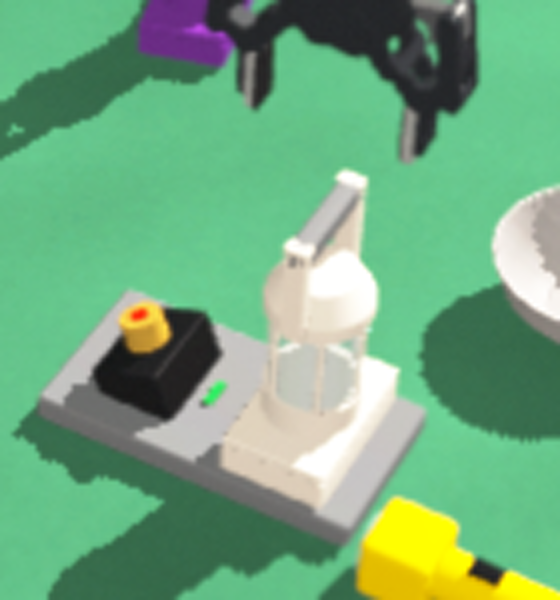

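The lantern sits flat on the slab between the pegs with no gap. It took load at the expected height and is now released. On to the tester.

>>> move_arm --jaw '[0, 0, 0, 0, 0, 0, 0, 0, 0, 0]' --pt "-0.012 -0.028 0" --pt "-0.012 -0.028 0" --pt "-0.012 -0.028 0" --pt "-0.012 -0.028 0" --pt "-0.012 -0.028 0" --pt "-0.012 -0.028 0" --pt "-0.012 -0.028 0" --pt "-0.012 -0.028 0" --pt "-0.012 -0.028 0" --pt "-0.012 -0.028 0" --yaw '[-0.107, -0.107, -0.107, -0.107, -0.107, -0.107, -0.107, -0.107, -0.107, -0.107]'

```text
time: 12.47
ee_pos: [0.5186, -0.2231, 0.4263]
tcp_rot: [-179.9, 0.1, 41.3]
wrist_force: [1.0, -0.0, 0.4]
opening: 0.0853
grasp_force: 0.0
```

>>> move_arm --jaw '[0, 0, 0, 0, 0, 0]' --pt "-0.012 -0.028 -0.012" --pt "-0.012 -0.028 -0.012" --pt "-0.012 -0.028 -0.012" --pt "-0.008 -0.024 -0.012" --pt "0 0 0" --pt "0 0 0" --yaw '[-0.107, -0.107, -0.107, -0.107, 0, 0]'

```text
time: 12.97
ee_pos: [0.4746, -0.3308, 0.3775]
tcp_rot: [-179.8, 0.1, 17.0]
wrist_force: [-0.4, -0.0, 0.7]
opening: 0.0854
grasp_force: 0.0
```

```bash
cat > t.py <<'E'
from h import *
s,m,im=snap(['tester','holder'],[],'w7')
hsv=cv2.cvtColor(im,cv2.COLOR_RGB2HSV)
def top(mask,z):
    n,l,st,ce=cv2.connectedComponentsWithStats(mask.astype(np.uint8));k=1+np.argmax(st[1:,4])
    r=cv2.minAreaRect(np.argwhere(l==k)[:,::-1].astype(np.float32));B=[atz(m,p,z)[:2] for p in cv2.boxPoints(r)]
    print(r,st[k,4],np.mean(B,0).round(4),[(np.linalg.norm(B[i+1]-B[i]).round(4),np.degrees(np.arctan2(*(B[i+1]-B[i])[::-1])).round(1)) for i in(0,1)])
o=(hsv[...,1]>235)&(hsv[...,0]>6)&(hsv[...,0]<18)
for v in (150,200,230): top(o&(hsv[...,2]>v)&(np.arange(420)[:,None]<250),.138)
w=(hsv[...,1]>120)&(hsv[...,0]>5)&(hsv[...,0]<18)&(hsv[...,2]>90)&(np.arange(420)[:,None]<250)
top(w,.05)
E
python3 t.py
```

```text
12.97 [ 0.4746 -0.3308  0.3775] [-1.7983e+02  1.3000e-01  1.6950e+01]
tester [([284.8, 135.8], 0.66)]
holder [([130.7, 145.9], 0.87)]
((285.07025146484375, 146.27838134765625), (41.64200973510742, 38.00288009643555), 81.02737426757812) 1530 [ 0.5186 -0.3194] [(np.float64(0.0232), np.float64(-64.2)), (np.float64(0.0255), np.float64(-153.0))]
((285.0135192871094, 147.08108520507812), (37.318572998046875, 36.49657440185547), 80.53767395019531) 1344 [ 0.5182 -0.3195] [(np.float64(0.0223), np.float64(-63.7)), (np.float64(0.0229), np.float64(-152.6))]
((284.5959167480469, 147.27432250976562), (35.1435661315918, 35.195560455322266), 81.02737426757812) 1217 [ 0.518  -0.3193] [(np.float64(0.0215), np.float64(-64.2)), (np.float64(0.0216), np.float64(-153.1))]
((285.23480224609375, 137.3424530029297), (92.62194061279297, 93.56986999511719), 80.90972137451172) 8190 [ 0.5178 -0.3205] [(np.float64(0.0793), np.float64(-64.3)), (np.float64(0.0797), np.float64(-151.7))]
```

>>> move_arm --jaw '[0, 0, 0, 0, 0, 0, 0, 0]' --pt "0.022 0.006 0" --pt "0.0215 0.005 0" --pt "0 0 -0.03" --pt "0 0 -0.03" --pt "0 0 -0.03" --pt "0 0 -0.02" --pt "0 0 -0.0075" --pt "0 0 0" --yaw '[0.082, 0.081, 0, 0, 0, 0, 0, 0]' --force 30

```text
time: 13.78
ee_pos: [0.519, -0.3178, 0.2608]
tcp_rot: [-179.9, 0.1, 26.5]
wrist_force: [0.1, 1.1, -0.3]
opening: 0.0854
grasp_force: 0.0
```

>>> move_arm --jaw '[0.4, 0.6, 0.75, 0.9, 1, 1, 1, 1, 1]' --pt "0 0 0" --pt "0 0 0" --pt "0 0 0" --pt "0 0 0" --pt "0 0 0" --pt "0 0 0" --pt "0 0 0" --pt "0 0 0" --pt "0 0 0" --yaw '[0, 0, 0, 0, 0, 0, 0, 0, 0]'

```text
time: 14.53
ee_pos: [0.5191, -0.319, 0.2632]
tcp_rot: [179.9, -0.0, 26.4]
wrist_force: [0.7, 0.5, 4.5]
opening: 0.0239
grasp_force: 32.0
```

>>> move_arm --jaw '[1, 1, 1, 1, 1]' --pt "0 0 0.006" --pt "0 0 0.01" --pt "0 0 0.01" --pt "0 0 0" --pt "0 0 0" --yaw '[0, 0, 0, 0, 0]'

```text
time: 14.95
ee_pos: [0.5192, -0.319, 0.2894]
tcp_rot: [179.9, -0.0, 26.4]
wrist_force: [-0.1, 0.4, -1.4]
opening: 0.0234
grasp_force: 31.2
```

>>> move_arm --jaw '[1, 1, 1, 1, 1]' --pt "-0.0036 -0.0018 0" --pt "-0.0036 -0.0018 0" --pt "-0.0036 -0.0018 0" --pt "-0.0036 -0.0018 0" --pt "0 0 0" --yaw '[0, 0, 0, 0, 0]' --force 20

```text
time: 15.37
ee_pos: [0.5039, -0.3263, 0.288]
tcp_rot: [-180.0, 0.0, 26.4]
wrist_force: [1.7, 0.6, -1.4]
opening: 0.0234
grasp_force: 30.8
```

>>> move_arm --jaw '[1, 1, 1, 1, 1, 1, 1]' --pt "-0.0036 -0.0018 0" --pt "-0.0036 -0.0018 0" --pt "-0.0036 -0.0018 0" --pt "-0.0036 -0.0018 0" --pt "-0.0036 -0.0018 0" --pt "0 0 0" --pt "0 0 0" --yaw '[0, 0, 0, 0, 0, 0, 0]'

```text
time: 15.95
ee_pos: [0.4861, -0.3353, 0.2886]
tcp_rot: [180.0, 0.0, 26.4]
wrist_force: [0.5, -0.5, -0.6]
opening: 0.0235
grasp_force: 30.8
```

```bash
cat > v.py <<'E'
from h import *
import sys
def axis(cam):
    m=camera_model(cam); im=camera(cam); hsv=cv2.cvtColor(im,cv2.COLOR_RGB2HSV)
    out=outline_of(cam,'tester')
    for o in out[:1]: print(cam,'outline',np.round(o['xy']),round(o['confidence'],2),o['mask'].sum())
    print([(np.round(p['xy'],1).tolist(),round(p['confidence'],2)) for p in pinpoint(cam,'tester_tip')])
    return m,im,out
s=bot.get_obs();print(s['time'],s['ee_pos'],s['wrist_force'],s['grasp_force'])
for c in('scene','wrist','top'):
    m,im,out=axis(c)
    if out:
        r=cv2.minAreaRect(np.argwhere(out[0]['mask'])[:,::-1].astype(np.float32));print(np.round(cv2.boxPoints(r)).tolist())
    if c=='scene': a=im
    if c=='wrist': b=im
np.savez('pics/'+sys.argv[1]+'.npz',a=a,b=b)
E
python3 v.py v1
```

```text
15.95 [ 0.48613472 -0.33527094  0.2885875 ] [ 0.46206254 -0.49065783 -0.55351156] 30.811357498168945
scene outline [174. 278.] 0.85 465
[([187.3, 299.7], 0.93)]
[[164.0, 257.0], [182.0, 255.0], [187.0, 297.0], [169.0, 299.0]]
wrist outline [282. 271.] 0.88 11540
[([281.8, 161.6], 0.81)]
[[237.0, 162.0], [311.0, 158.0], [320.0, 351.0], [247.0, 355.0]]
top outline [394. 211.] 0.68 667
[]
[[376.0, 210.0], [405.0, 195.0], [418.0, 221.0], [389.0, 236.0]]
```

>>> move_arm --jaw '[1, 1, 1, 1, 1]' --pt "0 0 0.01" --pt "0 0 0.02" --pt "0 0 0.025" --pt "0 0 0.025" --pt "0 0 0" --yaw '[0, 0, 0, 0, 0]' --force 40

```text
time: 16.82
ee_pos: [0.4867, -0.3351, 0.3744]
tcp_rot: [179.6, -0.2, 26.4]
wrist_force: [0.5, -1.1, -0.4]
opening: 0.0237
grasp_force: 41.6
```

```bash
python3 v.py v2; python3 - <<'E'
from h import *
m=camera_model('wrist');z=np.load('pics/v2.npz')
s=bot.get_obs();from scipy.spatial.transform import Rotation as Ro
R=Ro.from_euler('xyz',s['tcp_rot'],degrees=True).as_matrix()
print('predicted tip px')
for h in(.095,.1,.105):
  for th in(15,20,25):
    T=np.radians(th);p=s['ee_pos']+R@np.array([h*np.sin(T),0,.152+h*np.cos(T)]);print(h,th,proj(m,p).round(1),proj(camera_model('scene'),p).round(1))
b=z['b'];a=z['a']
L=cv2.resize(b[120:380,180:380],(400,520));S=cv2.resize(a[205:305,130:206],(395,520),interpolation=cv2.INTER_CUBIC)
cv2.imwrite('pics/pen.png',np.hstack([L,S])[:,:,::-1])
E
```

```text
16.8167 [ 0.48670662 -0.3351128   0.37443393] [ 0.48440669 -1.11517759 -0.38962419] 41.589252948760986
[([339.8, 234.3], 0.61), ([183.4, 278.1], 0.58)]
wrist outline [282. 270.] 0.57 11638
[([280.2, 165.2], 0.66)]
[[244.0, 161.0], [319.0, 161.0], [319.0, 353.0], [244.0, 353.0]]
top outline [414. 210.] 0.65 88
[]
[[406.0, 207.0], [417.0, 207.0], [417.0, 216.0], [406.0, 216.0]]
predicted tip px
0.095 15 [281.  179.2] [175.7 272.9]
0.095 20 [281.  167.6] [178.9 273. ]
0.095 25 [281.  156.1] [181.9 272.9]
0.1 15 [281.  175.9] [176.6 274.4]
0.1 20 [281.  163.9] [180.  274.6]
0.1 25 [281.  151.9] [183.1 274.5]
0.105 15 [281.  172.8] [177.5 276. ]
0.105 20 [281.  160.3] [181.  276.1]
0.105 25 [281.  147.9] [184.4 276. ]
```

>>> move_arm --jaw '[1, 1, 1, 1, 1, 1, 1, 1, 1, 1]' --pt "0 0.015 0" --pt "0 0.03 0" --pt "-0.001 0.04 0" --pt "-0.001 0.04 0" --pt "-0.001 0.04 0" --pt "-0.001 0.04 0" --pt "-0.001 0.04 0" --pt "0 0.04 0" --pt "0 0.035 0" --pt "0 0.025 0" --yaw '[-0.0236, -0.0236, -0.0236, -0.0236, -0.0236, -0.0236, -0.0236, -0.0236, -0.0236, -0.0236]'

```text
time: 18.1
ee_pos: [0.481, 0.0126, 0.3682]
tcp_rot: [-180.0, -0.0, 12.9]
wrist_force: [-0.3, -0.0, -0.6]
opening: 0.0237
grasp_force: 41.5
```

>>> move_arm --jaw '[1, 1, 1, 1, 1, 1]' --pt "-0.0005 0.012 -0.01" --pt "0 0.002 -0.015" --pt "0 0 -0.015" --pt "0 0 -0.01" --pt "0 0 0" --pt "0 0 0" --yaw '[0, 0, 0, 0, 0, 0]'

```text
time: 18.6
ee_pos: [0.4809, 0.0235, 0.3178]
tcp_rot: [-180.0, 0.1, 12.9]
wrist_force: [-0.4, -0.1, -0.5]
opening: 0.0236
grasp_force: 41.6
```

```bash
python3 v.py v3; python3 - <<'E'
from h import *
from scipy.spatial.transform import Rotation as Ro
z=np.load('pics/v3.npz');a=z['a'];b=z['b'];m=camera_model('wrist');sc=camera_model('scene')
s=bot.get_obs();R=Ro.from_euler('xyz',s['tcp_rot'],degrees=True).as_matrix();print(s['tcp_rot'],s['q'][5])
for h in(.1,):
  for th in(15,20,25):
    T=np.radians(th);p=s['ee_pos']+R@np.array([h*np.sin(T),0,.152+h*np.cos(T)]);print(h,th,p.round(4),proj(m,p).round(1),proj(sc,p).round(1))
print('spot px',proj(m,(.5193,.0327,.0645)),proj(sc,(.5193,.0327,.0645)))
c=[int(v) for v in proj(sc,(.50,.027,.11))]
print('crop',c)
L=cv2.resize(b[110:370,180:380],(400,520));S=cv2.resize(a[c[1]-50:c[1]+50,c[0]-38:c[0]+38],(395,520),interpolation=cv2.INTER_CUBIC)
cv2.imwrite('pics/pen.png',np.hstack([L,S])[:,:,::-1])
E
```

```text
18.6 [0.4809209  0.02348995 0.31777483] [-0.42562602 -0.07684714 -0.48350512] 41.56861960887909
scene outline [286. 187.] 0.82 273
[([295.7, 208.0], 0.92), ([317.1, 235.5], 0.69)]
[[280.0, 167.0], [294.0, 167.0], [294.0, 204.0], [280.0, 204.0]]
wrist outline [282. 267.] 0.78 11388
[([280.3, 163.6], 0.87)]
[[245.0, 161.0], [318.0, 161.0], [318.0, 352.0], [245.0, 352.0]]
[]
[ 1.79996272e+02 -2.46478118e-02  1.28745827e+01] 169.96998087296717
0.1 15 [0.5065 0.0297 0.07  ] [280.7 176. ] [289.2 204.6]
0.1 20 [0.5146 0.0315 0.0726] [280.6 164. ] [292. 205.]
0.1 25 [0.5224 0.0333 0.076 ] [280.6 152.1] [294.8 205.1]
spot px [280.54153583 155.10932322] [293.76169154 207.94967937]
crop [286, 192]
```

View pics/pen.png

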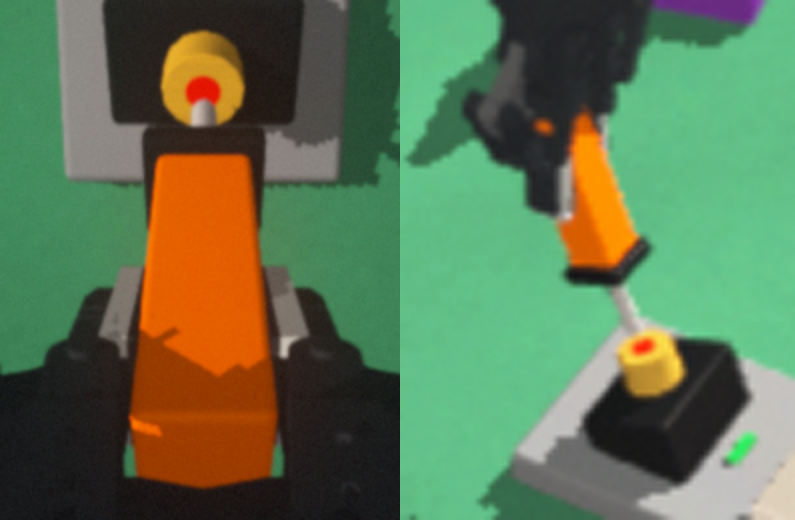

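The left half (wrist view) shows the tip just short of the red spot and laterally centred. The right half (scene crop) shows the pen leaning in line with the brass cylinder, tip at scene px (293.2,205.5). Next I fit the tilt from these edges.

```bash
python3 - <<'E'
from h import *
from scipy.spatial.transform import Rotation as Ro
from scipy.optimize import least_squares
m=camera_model('wrist');sc=camera_model('scene')
s=bot.get_obs();R=Ro.from_euler('xyz',s['tcp_rot'],degrees=True).as_matrix()
def W(p,x,y,z): # pen coords (x toward tool +x) -> world
    th,h,x0=p;T=np.radians(th);sx=x*np.cos(T)+(h-z)*np.sin(T); sz=-x*np.sin(T)+(h-z)*np.cos(T)
    return s['ee_pos']+R@np.array([x0+sx,y,.152+sz])
def f(p):
    r=lambda *a:proj(m,W(p,*a))
    b=r(.012,-.012,.048),r(.012,.012,.048);t=r(.012,-.012,.128),r(.012,.012,.128)
    d=proj(sc,W(p,0,0,.005))-proj(sc,W(p,0,0,.035))
    return np.array([r(.0025,0,0)[1]-160.5,min(r(.016,0,.04)[1],r(.016,0,.048)[1])-174,b[0][1]-187.5,t[0][1]-316,abs(b[1][0]-b[0][0])-47,abs(t[1][0]-t[0][0])-72.5,
      (np.degrees(np.arctan2(d[0],d[1]))-23.7)/3,(proj(sc,W(p,0,0,0))-[.5,.5]-[293,205.5])[0]/1])
for x0 in(None,0):
    g=f if x0 is None else (lambda p:f([*p,0]))
    q=least_squares(g,[20,.1,0][:3 if x0 is None else 2],x_scale=[1,.001,.001][:3 if x0 is None else 2])
    J=q.jac;print(q.x,q.fun.round(1),np.sqrt(np.diag(np.linalg.inv(J.T@J))).round(4)); p=[*q.x,0][:3];print('tip',W(p,0,0,0).round(4))
for th in(17,20,23):
    e=[proj(sc,W((th,.1,0),x,y,.128))-proj(sc,W((th,.1,0),x,y,.05)) for x,y in((0,0),)][0];d=proj(sc,W((th,.1,0),0,0,.005))-proj(sc,W((th,.1,0),0,0,.035));print(th,np.degrees(np.arctan2(-e[0],-e[1])),np.degrees(np.arctan2(d[0],d[1])))
E
```

```text
[ 2.02749588e+01  1.06072504e-01 -3.35989212e-03] [ 0.2 -0.9 -0.2  0.3 -1.3  0.  -0.8 -1.7] [0.4741 0.0013 0.0011]
tip [0.5138 0.0314 0.0671]
[19.08872738  0.10208981] [ 0.8 -1.6 -0.8 -0.  -0.4  2.9 -1.2 -1.7] [0.2804 0.0003]
tip [0.5138 0.0314 0.0701]
17 18.391444081500136 18.389760522364675
20 20.933322417251926 20.928890429098807
23 23.37770462857778 23.370527498309148
```

>>> move_arm --jaw '[1, 1, 1, 1, 1]' --pt "0.002 0.0005 0" --pt "0.0022 0.0005 0" --pt "0 0 0" --pt "0 0 0" --pt "0 0 0" --yaw '[0, 0, 0, 0, 0]'

```text
time: 19.47
ee_pos: [0.4853, 0.025, 0.3182]
tcp_rot: [-180.0, 0.0, 12.9]
wrist_force: [0.3, 0.4, -0.4]
opening: 0.0236
grasp_force: 41.6
```

```bash
cat > f.py <<'E'
from h import *
F=[];Z=[];n=np.array([-.3334,-.0764,.9397])
for k in range(14):
    im=camera('wrist');s=bot.get_obs();F.append(s['wrist_force']);Z.append(s['ee_pos'])
F=np.array(F);Z=np.mean(Z,0);g=im.astype(int)
print(round(s['time'],2),'pos',Z.round(4),'n',round(float(Z@n*1000),2),'F',F.mean(0).round(2),'sd',F.std(0).round(2),'Fn',round(float(F.mean(0)@n),2),'grip',s['grasp_force'])
red=(g[...,0]>150)&(g[...,1]<60)&(g[...,2]<60);red[:100]=0;red[220:]=0;ys,xs=np.nonzero(red);print('red',len(xs),xs.mean().round(1),xs.min(),xs.max(),ys.mean().round(1),ys.min(),ys.max())
print([(np.round(p['xy'],1).tolist(),round(p['confidence'],2)) for p in pinpoint('wrist','tester_tip')])
y=(g[...,0]>140)&(g[...,1]>90)&(g[...,2]<70)&(g[...,1]<g[...,0]-30);y[:110]=0;y[185:]=0;o=y|red
ys,xs=np.nonzero(o);print('brass',len(xs),xs.min(),xs.max(),ys.min(),ys.max())
E
python3 f.py
```

```text
20.17 pos [0.4853 0.025  0.3183] n 135.42 F [ 0.13 -0.16 -1.16] sd [0.49 0.44 0.36] Fn -1.12 grip 41.56876087188721
red 90 282.7 274 290 158.8 155 165
[([278.0, 164.2], 0.62)]
brass 1092 262 302 132 172
```

>>> move_arm --jaw '[1, 1, 1, 1, 1, 1]' --pt "0.0007 0.00015 -0.0019" --pt "0.0007 0.00015 -0.0019" --pt "0.0007 0.00015 -0.0019" --pt "0 0 0" --pt "0 0 0" --pt "0 0 0" --yaw '[0, 0, 0, 0, 0, 0]'

```text
time: 20.72
ee_pos: [0.4874, 0.0254, 0.3126]
tcp_rot: [-180.0, 0.0, 12.9]
wrist_force: [0.5, 0.1, -0.5]
opening: 0.0237
grasp_force: 41.6
```

```bash
python3 f.py; python3 -c "
from h import *
m=camera_model('wrist');print(proj(m,(.5193,.0327,.0645)))"
```

```text
21.42 pos [0.4874 0.0254 0.3127] n 129.37 F [ 0.14  0.32 -0.82] sd [0.48 0.5  0.63] Fn -0.85 grip 41.570398807525635
red 12 282.7 274 289 162.6 160 167
[([280.2, 164.1], 0.82)]
brass 944 261 302 135 172
[280.67523466 165.80963581]
```

>>> move_arm --jaw '[1, 1, 1, 1, 1, 1]' --pt "0.0007 0.00015 -0.0019" --pt "0.0007 0.00015 -0.0019" --pt "0 0 0" --pt "0 0 0" --pt "0 0 0" --pt "0 0 0" --yaw '[0, 0, 0, 0, 0, 0]'

```text
time: 21.97
ee_pos: [0.4888, 0.0257, 0.3089]
tcp_rot: [180.0, -0.0, 12.9]
wrist_force: [-0.1, -0.8, 0.1]
opening: 0.0239
grasp_force: 41.6
```

```bash
python3 f.py; python3 -c "
from h import *
m=camera_model('wrist');print(proj(m,(.5193,.0327,.0645)))"
```

```text
22.67 pos [0.4888 0.0257 0.3088] n 125.29 F [-0.24  0.16  0.3 ] sd [0.4  0.42 0.44] Fn 0.35 grip 41.611531376838684
red 9 284.2 274 304 170.0 161 193
[([281.8, 161.9], 0.84)]
brass 897 261 304 137 193
[280.6324089 168.8871767]
```

>>> move_arm --jaw '[1, 1, 1, 1, 1, 1]' --pt "0.0006 0.00014 -0.00165" --pt "0.0006 0.00014 -0.00165" --pt "0 0 0" --pt "0 0 0" --pt "0 0 0" --pt "0 0 0" --yaw '[0, 0, 0, 0, 0, 0]'

```text
time: 23.22
ee_pos: [0.49, 0.026, 0.3055]
tcp_rot: [-180.0, 0.0, 12.9]
wrist_force: [-0.0, 0.9, 0.8]
opening: 0.0233
grasp_force: 41.7
```

```bash
python3 f.py; python3 f.py; python3 - <<'E'
from h import *
import pickle
# handle/collar rows compared with the earlier (free) view, along the pen's centre column
b0=np.load('pics/v3.npz')['b'].astype(int);b=camera('wrist').astype(int)
for i in(b0,b):
    o=(i[...,0]>150)&(i[...,1]>50)&(i[...,1]<140)&(i[...,2]<60)
    col=np.nonzero(o[175:330,270:292].mean(1)>.5)[0]+175
    w=[np.nonzero(o[r,200:360])[0]+200 for r in(200,240,260)]
    print('handle rows',col.min(),col.max(),[(x.min(),x.max()) for x in w if len(x)])
    g=i.mean(2)[165:195,265:297].mean(1).round();print(g.tolist())
    print(i[150:176,277:286].mean((1)).round().astype(int).tolist())
print([(np.round(p['xy'],1).tolist(),round(p['confidence'],2)) for p in (pinpoint('wrist','contact_spot'))])
camera('scene');print([(np.round(p['xy'],1).tolist(),round(p['confidence'],2)) for n in('tester_tip','contact_spot') for p in pinpoint('scene',n)])
E
```

```text
23.92 pos [0.49   0.026  0.3055] n 121.76 F [-0.64 -0.26  0.94] sd [0.28 0.49 0.38] Fn 1.12 grip 41.7498654127121
red 14 282.8 274 289 163.8 161 168
[([280.4, 161.0], 0.74), ([282.0, 73.9], 0.16)]
brass 845 261 302 139 172
24.67 pos [0.49   0.026  0.3055] n 121.74 F [-0.83 -0.21  1.03] sd [0.46 0.42 0.59] Fn 1.27 grip 41.74864411354065
red 17 283.4 274 293 166.6 161 187
[([280.5, 163.8], 0.89)]
brass 852 261 302 139 187
handle rows 187 329 [(np.int64(257), np.int64(304)), (np.int64(253), np.int64(309)), (np.int64(251), np.int64(311))]
[138.0, 135.0, 130.0, 125.0, 117.0, 108.0, 96.0, 81.0, 58.0, 39.0, 35.0, 35.0, 36.0, 37.0, 38.0, 39.0, 38.0, 37.0, 37.0, 36.0, 37.0, 49.0, 77.0, 99.0, 106.0, 107.0, 106.0, 106.0, 106.0, 107.0]
[[227, 26, 3], [228, 22, 2], [227, 21, 1], [228, 21, 1], [227, 21, 1], [228, 23, 2], [228, 22, 2], [227, 22, 1], [226, 28, 10], [216, 55, 42], [195, 94, 84], [180, 128, 118], [170, 141, 133], [167, 149, 138], [166, 150, 141], [166, 151, 141], [165, 151, 142], [164, 149, 139], [165, 151, 140], [164, 149, 139], [165, 150, 141], [158, 144, 136], [136, 121, 113], [92, 78, 71], [54, 41, 34], [48, 33, 26]]
handle rows 187 329 [(np.int64(257), np.int64(304)), (np.int64(253), np.int64(309)), (np.int64(251), np.int64(311))]
[124.0, 121.0, 120.0, 121.0, 121.0, 121.0, 119.0, 103.0, 69.0, 42.0, 34.0, 34.0, 35.0, 37.0, 38.0, 38.0, 37.0, 37.0, 36.0, 37.0, 37.0, 50.0, 77.0, 100.0, 106.0, 107.0, 107.0, 107.0, 107.0, 107.0]
[[215, 158, 38], [214, 157, 38], [213, 157, 38], [210, 154, 38], [208, 152, 38], [208, 152, 37], [210, 154, 38], [212, 152, 39], [210, 133, 36], [207, 104, 52], [196, 106, 86], [181, 129, 119], [172, 144, 135], [167, 149, 139], [166, 151, 142], [167, 151, 142], [166, 152, 143], [165, 151, 142], [165, 151, 141], [164, 150, 140], [165, 149, 141], [160, 145, 137], [137, 123, 114], [89, 76, 70], [55, 43, 35], [46, 31, 25]]
[([283.2, 166.7], 0.64)]
[([296.5, 213.2], 0.91), ([295.4, 209.3], 0.59)]
```

```bash
python3 - <<'E'
from h import *
m=camera_model('wrist');b=camera('wrist').astype(int)
for r in range(154,174):
    row=b[r,268:298]; print(r,''.join('R' if p[0]>1.9*p[1]+10 and p[0]>2.2*p[2] and p[0]>70 and p[1]<100 and p[0]>2.4*p[1] else 'Y' if p[0]>1.8*p[2] and p[1]>60 else 's' if p[0]>120 else '.' for p in row))
n=np.array([-.3334,-.0764,.9397]);x=np.array([np.cos(np.radians(12.9))*.9397,np.sin(np.radians(12.9))*.9397,.3429])
S=np.array([.5193,.0327,.0645])-.0072*n
for d in(-14,-6,0,2.5,6,14):print(d,proj(m,S+x*d/1000).round(1),end=' ')
E
```

```text
154 YYYYYYYYYYYYYYYYYYYYYYYYYYYYYY
155 YYYYYYYYYYYYYYYYYYYYYYYYYYYYYY
156 YYYYYYYYYYYYYYYYYYYYYYYYYYYYYY
157 YYYYYYYYYYYYYYYYYYYYYYYYYYYYYY
158 YYYYYYYYYYYYYYYYYYYYYYYYYYYYYY
159 YYYYYYYYYYYYYYYYYYYYYYYYYYYYYY
160 YYYYYYYYYYYYsssYYRRYYYYYYYYYYY
161 YYYYYYYYRYsssssssYRRRYYYYYYYYY
162 YYYYYYYRYsssssssssRRRRYYYYYYYY
163 YYYYYYRRYssssssss.sRRRYYYYYYYY
164 YYYYYYRRsssssssss..YRRRYYYYYYY
165 YYYYYRRYsssssssss...RRRYYYYYYY
166 YYYYYRRYsssssssss...RRRYYYYYYY
167 YYYYYRRYsssssssss...RRRYYYYYYY
168 YYYYYRRYsssssssss...sRRYYYYYYY
169 YYYYYYRYsssssssss...sRRYYYYYYY
170 YYYYYYRYsssssssss....RRYYYYYYY
171 YYYYYYYYsssssssss...sRYYYYYYYY
172 YYYYYYYYsssssss.......YYYYYYYY
173 YYYYYYYY......................
-14 [280.7 184.5] -6 [280.7 174.2] 0 [280.6 166.2] 2.5 [280.6 162.8] 6 [280.6 157.9] 14 [280.6 146.5]
```

The tip is on the red but about 2 mm toward +x. I'll back off, re-centre and press again.

>>> move_arm --jaw '[1, 1, 1, 1, 1, 1, 1]' --pt "-0.0007 -0.00015 0.0019" --pt "-0.0007 -0.00015 0.0019" --pt "-0.0007 -0.00015 0.0019" --pt "-0.0007 -0.00015 0.0019" --pt "-0.0007 -0.00015 0.0019" --pt "-0.0019 -0.0004 -0.0007" --pt "0 0 0" --yaw '[0, 0, 0, 0, 0, 0, 0]'

```text
time: 25.6
ee_pos: [0.4843, 0.0248, 0.3142]
tcp_rot: [-180.0, 0.0, 12.9]
wrist_force: [0.2, -0.0, -0.5]
opening: 0.0235
grasp_force: 41.7
```

>>> move_arm --jaw '[1, 1, 1, 1, 1, 1, 1, 1, 1, 1]' --pt "0.0007 0.00015 -0.0019" --pt "0.0007 0.00015 -0.0019" --pt "0.0007 0.00015 -0.0019" --pt "0.0007 0.00015 -0.0019" --pt "0.0007 0.00015 -0.0019" --pt "0.0001 0 -0.0003" --pt "0 0 0" --pt "0 0 0" --pt "0 0 0" --pt "0 0 0" --yaw '[0, 0, 0, 0, 0, 0, 0, 0, 0, 0]'

```text
time: 26.43
ee_pos: [0.4881, 0.0256, 0.3046]
tcp_rot: [-180.0, -0.0, 12.9]
wrist_force: [-0.8, -0.3, 0.9]
opening: 0.0237
grasp_force: 41.8
```

```bash
python3 f.py; python3 f.py; python3 - <<'E'
from h import *
b=camera('wrist').astype(int)
for r in range(154,175):
    row=b[r,268:298]; print(r,''.join('R' if p[0]>70 and p[1]<100 and p[0]>2.4*p[1] else 'Y' if p[0]>1.8*p[2] and p[1]>60 else 's' if p[0]>120 else '.' for p in row))
E
```

```text
27.13 pos [0.4882 0.0256 0.3045] n 121.45 F [-1.   -0.03  1.07] sd [0.39 0.6  0.45] Fn 1.34 grip 41.80391728878021
red 62 282.9 274 290 160.2 157 166
[([280.3, 165.2], 0.79)]
brass 956 261 302 137 172
27.88 pos [0.4882 0.0256 0.3045] n 121.42 F [-1.03  0.15  0.92] sd [0.44 0.53 0.65] Fn 1.19 grip 41.81419014930725
red 61 283.3 274 305 161.0 157 202
[([282.9, 163.2], 0.69)]
brass 959 261 305 137 202
154 YYYYYYYYYYYYYYYYYYYYYYYYYYYYYY
155 YYYYYYYYYYYYYYYYYYYYYYYYYYYYYY
156 YYYYYYYYYYYRRRRRRYYYYYYYYYYYYY
157 YYYYYYYYYRRRRRRRRRRYYYYYYYYYYY
158 YYYYYYYYRRRRRRRRRRRRRYYYYYYYYY
159 YYYYYYYRRRRRRRRRRRRRRRYYYYYYYY
160 YYYYYYRRRRRYsssYRRRRRRYYYYYYYY
161 YYYYYYRRRYsssssssRRRRRRYYYYYYY
162 YYYYYYRRRsssssssssRRRRRYYYYYYY
163 YYYYYRRRYssssssss.sRRRRYYYYYYY
164 YYYYYRRRsssssssss..YRRRYYYYYYY
165 YYYYYRRYsssssssss...RRRRYYYYYY
166 YYYYYYRYsssssssss...RRRYYYYYYY
167 YYYYYYRYsssssssss...RRRYYYYYYY
168 YYYYYYYYsssssssss...sRsYYYYYYY
169 YYYYYYYYsssssssss...sYYYYYYYYY
170 YYYYYYYYsssssssss...YYYYYYYYYY
171 YYYYYYYssssssssss...YYYYYYYYYY
172 YYYYYYYssssssss.....YYYYYYYYYY
173 YYYYYYY.......................
174 ..............................
```

```bash
python3 -c "
from h import *
print(bot.job_done())"
```

```text
the job is handed in; nothing more can be done
None
```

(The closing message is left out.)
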